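# Clear scooped fruit shells off the prep board into its pull-out waste pan

## Task

The passion fruit has been scooped out: clear the two empty half shells off the chopping board into the steel waste pan that is pulled out at the board's side, then slide the pan fully home under the board with both shells in it. Leave the spoon where it lies on the board and do not shift the wrapped cups lying on the right.

Things in the scene. Friction and masses are not known exactly. Their poses are not given: they have to be found in the camera images.
- station: Prep station, fixed: a light wooden chopping board 200 x 285 x 20 mm (x, y, thick) on a low wooden frame, its top 105 mm above the table. Origin: on the table under the middle of the board; z up, y along the board's long side. The -y side is open: there a steel pan slides out from under the board, towards the station's -y. The spoon lies near the +y end of the board.
- board_edge (a point): Middle of the board's top edge at its -y side (0, -142.5, 105 mm in the station's frame), the edge over which waste falls into the pulled-out pan; axes as the station's.
- pan (a joint): How far the pan is pulled out, in m: 0 = fully home, with its front about 1 mm inside the board's edge; 0.14 = end stop. It slides along the station's y on runners (about 1 to 2 N of friction) and stays where it is left. The stretch of pan open from above, between the board's edge and the pan's front, is this value less 6 mm.
- pan_floor (a point): Middle of the pan's inner floor, 14 mm above the table; axes as the station's; moves with the pan. The pan is inside 142 mm (x) x 254 mm (y) x 61 mm deep, walls 4 mm, open on top, its rim 75 mm above the table, 10 mm below the underside of the board.
- pan_handle (a point): Middle of the pan's dark wire handle, a horizontal bar 8 mm thick and 90 mm long (along the station's x), 62 mm above the table and 26 mm outside the pan's front plate (to -y); moves with the pan.
- shell_cup: Empty half shell of a passion fruit, dark purple outside and pale inside, a rigid cup 62 mm across and 34 mm high, wall 4 mm (with the pith 7 mm), 35 g. It lies open side up on the board. Origin: middle of its outer bottom (a flat 34 mm wide); z points out of the mouth.
- shell_cup_mid (a point): Centre of the same shell, 17 mm along its z from its origin.
- shell_dome: The other half shell, same size and colours, lying open side down like a dome on the board (flat top 34 mm wide). Origin: middle of its rim plane, on the board; z points out of the domed side.
- shell_dome_mid (a point): Centre of that shell, 17 mm along its z from its origin.
- spoon: Steel spoon 150 mm long, up to 20 mm high, about 35 mm wide at the bowl, lying across the +y end of the board, along the station's x. Origin: under its middle, on the board.
- lying_cups: Red paper cups in clear film, lying, 84 x 183 mm and 83 mm high, on the table at the right. Origin: on the table under its middle; long along its y.

How it is judged (in metres and radians):
On the way, in this order (a step that is already met when the one before it is completed fails the run):
1. both half shells lie in the waste pan (x of shell_cup_mid in the frame of pan_floor between -0.071 and 0.071 m and y of shell_cup_mid in the frame of pan_floor between -0.127 and 0.127 m and z of shell_cup_mid in the frame of pan_floor between 0 and 0.06 m and x of shell_dome_mid in the frame of pan_floor between -0.071 and 0.071 m and y of shell_dome_mid in the frame of pan_floor between -0.127 and 0.127 m and z of shell_dome_mid in the frame of pan_floor between 0 and 0.06 m), for 0.2 s.
2. the pan is slid fully home (value of joint pan below 0.008 m), for 0.2 s.
At the end, for the whole second after the job is handed in: The pan is within 8 mm of fully home, both half shells lie inside it (centres within its walls and less than 60 mm above its floor), at rest, and the spoon is still on the board (all of step 1 and value of joint pan below 0.008 m and linear speed of each of shell_cup, shell_dome below 0.05 m/s and height (world z) of spoon above 0.095 m); the robot touches nothing.
It fails at once if the spoon is moved more than 40 mm (distance of spoon from where it was at the start of the episode above 0.04 m).
It fails at once if the lying cups are moved more than 30 mm (distance of lying_cups from where it was at the start of the episode above 0.03 m).
It also fails if it takes over 58 s, if anything falls off the work surface, if the arm or the gripper's body presses on something with over 40 N, if the wrist force passes 120 N, or if a joint passes its speed limit or range.

## Robot

A 7-joint arm with a two-finger parallel gripper is mounted at the origin on the work surface; the furniture and walls round the work are solid. World frame = base frame: x ahead of the robot, y to its left, z up, the work surface at z = 0. Lengths are in mm, angles in rad, forces in N, time in s.
With the tool pointing down it reaches from about 425 to 825 mm from the base axis. Payload 3.6 kg.
Tool frame: the origin (TCP) lies midway between the tips of the shut fingers; the grasp point (between the pads) lies 19 mm behind it; z points along the fingers, y is the line along which they close (so a half turn about z gives the same grasp; the last joint's range is limited). The gripper opens to 93 mm and grips with 3 to 60 N. Pads are 15 mm wide; open, the fingers measure 128 mm over their backs; the gripper's body (75 mm by 188 mm) begins 65 mm behind the grasp point.
Start: joints at [1.131, 0.615, -0.013, 1.423, 0.008, 1.103, -0.04], TCP at [260.772, -595.363, 187.94] pointing down, gripper open.
Joint ranges: [-3.12, 3.12], [-0.3, 2.06], [-1.34, 1.32], [0.26, 2.42], [-1.36, 4.5], [0.01, 1.98], [-2.84, 2.84]. Speed limits (rad/s): [2.79, 2.79, 3.14, 3.14, 3.14, 3.14, 3.14].

## Interface

Orientations are given as [roll, pitch, yaw] about the fixed x, y, z axes, in that order (R = Rz(yaw) Ry(pitch) Rx(roll)).
In Python, from rig import observe, read_camera, sign_off, find_in gives the robot as it stands.
- The arm moves only by the tool servo_tool, never from a script. Its argument "plan" is a list of rows, each an object with "hand": the opening, from -1 (shut) to 1 (fully open); "slide": the shift along the world's x, y, z in cm, a list of three; "angular": the turn, a rotation vector about the world's x, y, z in rad, a list of three. In form: [{"hand": hand, "slide": [tx, ty, tz], "angular": [rx, ry, rz]}, ...]. A call has exactly 10 rows; each row is the pose to reach, as a shift and turn from the pose commanded when the call began; what a row does not reach only later rows make up. A row lasts 1/8 s, in which the tool goes at most 62.5 mm and 10.7 degrees, less where a joint would pass 70% of its speed; a pose out of reach is approached as far as the arm can. A call with a gripper value outside its range is refused whole. The fingers move at their own pace and stop on an object; "squeeze" is the grip in N (left out, the last holds). Time passes only in rows, so rows that repeat a pose let the fingers close, or fill a call up. It gives the time, the measured TCP pose, the force, the opening and the grip force at its end, in the units of the state.
- observe(): the state, without advancing time (a new reading comes with each control period).
- read_camera(name): name is "scene" or "top" or "wrist"; returns a dict with "img" (420x560x3 uint8, red, green, blue), "z_map" (420x560 float32, mm along the optical axis (not along the pixel's ray), 0 where there is no reading), "K" (3x3 intrinsics, pixels), "k1" (the pictures are not rectified: a ray, as slopes to the right and down, at radius r is drawn at 1 + k1 r^2 times it, then the intrinsics apply), "extrinsics" (4x4, takes a point from camera to world coordinates). Camera axes: x right, y up, looking along -z (the intrinsics and any distortion apply to the point x, -y, -z); pixel columns grow to the right and rows downward; lengths in mm; the calibration is good to about 2 mm. A picture is of the moment at which its call begins.
- sign_off(): hands the job in; it is judged then, once.
Trained networks look in the newest picture that a camera, given by its name, has taken for a name from the list of things; names that differ only in an ending like _2 or _b are one class to them, and where a whole thing is asked for, a point or a joint stands for the part that bears it (a point fixed in the world has none). Each returns a list of dicts, best first, with "p" (0 to 1); they miss things now and then, are a little off and sometimes report something else, mostly with a low value. They report only what shows in the picture. A call takes as long as a camera call.
- find_in(label, camera): "position" ([x, y, z] in mm, in world coordinates, good to about 4 mm: the middle of the surface that is visible of it).
The state is a dict: "time": time; "q": joint angles; "joint_vel": joint speeds; "joint_efforts": joint torques, N m; "ee_pos": TCP position; "tcp_rot": TCP orientation; "force": force on the tool from outside, world axes, zero at the start; "wrist_torque": the same for the moment, N m; "grip_width": finger opening in mm; "grasp_force": force on a finger pad.
Only numpy, scipy, OpenCV 4.12 (cv2) and the standard library are available. Lean on these libraries where they do the work, as an engineer would, in place of code of your own. Each camera call takes 0.05 s, during which the arm holds its last target. There are 200 camera calls.

## Working session

There is one attempt and no reset: what is moved stays moved. The work goes in short steps, Python scripts to look and compute and a tool call to move; the robot and the scene stay as the last step left them, time stands still between calls to the robot, and variables do not carry over. Pictures are saved under pics/ and viewed, at most 10 in all, crops included, and the job is handed in when it is done.

Besides the shell and the picture viewer there is one more tool, called after "Request:" as name(argument=value, ...), one argument or row to a line, values as JSON. servo_tool: Moves the arm, as the interface text tells. Its arguments: {"type":"object","properties":{"plan":{"type":"array","items":{"type":"object","properties":{"hand":{"type":"number"},"slide":{"type":"array","items":{"type":"number"}},"angular":{"type":"array","items":{"type":"number"}}}}},"squeeze":{"type":"number"}},"required":["plan"]}

```bash
mkdir -p pics; cat > h.py <<'E'
import numpy as np, cv2
from rig import observe, read_camera, sign_off, find_in
def cloud(c):
    z=c["z_map"]; K=c["K"]; h,w=z.shape
    u,v=np.meshgrid(np.arange(w),np.arange(h))
    d=np.stack([(u-K[0,2])/K[0,0],(v-K[1,2])/K[1,1]],-1); s=d.copy()
    for _ in range(8): s=d/(1+c["k1"]*(s**2).sum(-1,keepdims=True))
    p=np.stack([s[...,0]*z,-s[...,1]*z,-z,np.ones_like(z)],-1)@np.array(c["extrinsics"]).T
    p=p[...,:3]; p[z==0]=np.nan; return p
E
python3 - <<'E'
from h import *
print({k:np.round(v,3) for k,v in observe().items()})
ims=[]
for n in("top","scene"):
    c=read_camera(n); ims.append(c["img"]); np.save(n+".npy",cloud(c))
    for l in["shell_cup","shell_dome","pan_handle","spoon","lying_cups","station"]:
        print(n,l,[(np.round(r["position"]),round(r["p"],2)) for r in find_in(l,n)[:3]])
    cv2.imwrite(f"pics/{n}0.png",c["img"][...,::-1])
P=np.load("top.npy"); m=abs(P[...,2]-105)<5
pts=P[m][:,:2].astype(np.float32); print(len(pts),cv2.minAreaRect(pts),cv2.boxPoints(cv2.minAreaRect(pts)))
E
```

```text
{'time': np.float64(0.0), 'q': array([ 1.131,  0.616, -0.013,  1.425,  0.008,  1.103, -0.04 ]), 'joint_vel': array([ 0.   ,  0.002, -0.002,  0.   ,  0.001, -0.   , -0.   ]), 'joint_efforts': array([ 0.0000e+00, -4.5894e+01,  2.0900e-01, -1.6575e+01, -6.1000e-02,
        2.0000e-02,  0.0000e+00]), 'ee_pos': array([ 260.427, -594.599,  186.782]), 'tcp_rot': array([-3.139,  0.   ,  0.413]), 'force': array([-0.246, -0.334,  0.173]), 'wrist_torque': array([0.006, 0.028, 0.032]), 'grasp_force': np.float64(0.0), 'grip_width': np.float64(92.813)}
top shell_cup [(array([456.,  50., 127.]), 0.92), (array([ 509., -138.,   12.]), 0.71)]
top shell_dome [(array([538.,  15., 135.]), 0.74), (array([457.,  42., 129.]), 0.54)]
top pan_handle [(array([ 509., -139.,   14.]), 0.63)]
top spoon [(array([534., 193., 119.]), 0.68)]
top lying_cups []
top station [(array([498.,   3., 110.]), 0.57)]
scene shell_cup [(array([462.,  39., 131.]), 0.63)]
scene shell_dome [(array([458.,  41., 129.]), 0.49)]
scene pan_handle []
scene spoon [(array([535., 192., 120.]), 0.64), (array([460.,  39., 130.]), 0.64)]
scene lying_cups [(array([ 259., -310.,   57.]), 0.84)]
scene station [(array([490.,  55., 104.]), 0.62)]
10222 ((444.2956237792969, 138.6331787109375), (993.3790283203125, 692.2111206054688), 0.0838359147310257) [[ -52.89981   484.0116  ]
 [ -51.886932 -208.19878 ]
 [ 941.4911   -206.74524 ]
 [ 940.47815   485.46515 ]]
```

View pics/top0.png

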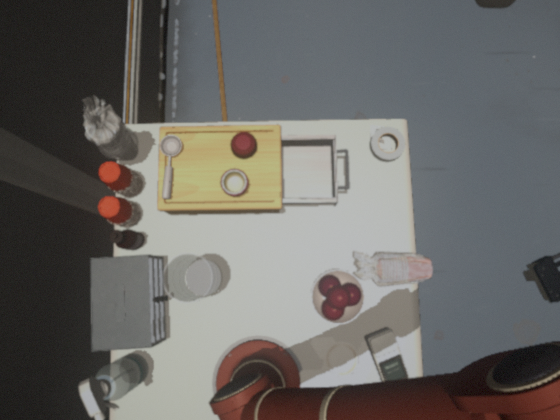

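View pics/scene0.png

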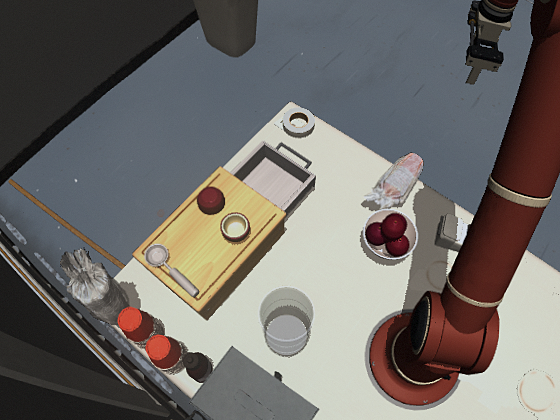

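The top picture shows the board at columns 160-282, rows 125-210. The dome is at (243,145), the cup at (235,182), the spoon at column 172, and the pan at 283-336 with its handle at (343,171). The wrapped cups are at (400,268). Image left is world +y and image up is +x.

```bash
python3 - <<'E'
from h import *
P=np.load("top.npy")
def roi(c0,c1,r0,r1,z0,z1):
    q=P[r0:r1,c0:c1].reshape(-1,3); return q[(q[:,2]>z0)&(q[:,2]<z1)]
def rect(n,q):
    b=cv2.minAreaRect(q[:,:2].astype(np.float32)); print(n,len(q),np.round(b[0]),np.round(b[1]),round(b[2],1),np.round(cv2.boxPoints(b)).tolist(),'z',np.round(np.percentile(q[:,2],[5,50,95])))
rect('board',roi(150,292,115,220,97,150))
rect('boardtop',roi(150,292,115,220,100,109))
rect('cup',roi(215,255,165,200,112,150))
rect('dome',roi(226,262,128,162,112,150))
rect('spoon',roi(158,190,128,205,110,140))
rect('panrim',roi(286,340,125,212,66,82))
rect('handle',roi(337,352,140,200,50,75))
rect('floor',roi(284,336,125,212,5,25))
rect('cups',roi(345,440,240,295,20,120))
rect('bowl',roi(300,345,255,325,20,150))
S=np.load("scene.npy").reshape(-1,3)
for n,c,r in(('cup',(455,45),45),('dome',(540,20),45)):
    q=S[(np.hypot(S[:,0]-c[0],S[:,1]-c[1])<r)&(S[:,2]>112)&(S[:,2]<150)]; rect('S'+n,q)
q=S[(S[:,0]>400)&(S[:,0]<640)&(S[:,1]>-60)&(S[:,1]<260)&(S[:,2]>98)&(S[:,2]<150)]; rect('Sboard',q)
q=S[(S[:,0]>400)&(S[:,0]<640)&(S[:,1]>-260)&(S[:,1]<-90)&(S[:,2]>50)&(S[:,2]<82)]; rect('Spanrim',q)
E
```

```text
board 10469 [500.  79.] [286. 202.] 89.7 [[398.0, -64.0], [601.0, -65.0], [602.0, 221.0], [400.0, 222.0]] z [102. 106. 136.]
boardtop 8337 [500.  79.] [286. 201.] 89.6 [[398.0, -64.0], [599.0, -65.0], [601.0, 221.0], [400.0, 222.0]] z [102. 105. 108.]
cup 616 [455.  41.] [62. 60.] 42.0 [[412.0, 43.0], [452.0, -1.0], [498.0, 40.0], [458.0, 84.0]] z [114. 128. 141.]
dome 572 [544.  21.] [58. 60.] 46.1 [[503.0, 21.0], [546.0, -21.0], [586.0, 21.0], [543.0, 62.0]] z [119. 136. 141.]
spoon 613 [498. 183.] [168.  65.] 3.8 [[412.0, 210.0], [417.0, 146.0], [584.0, 157.0], [580.0, 221.0]] z [110. 120. 126.]
panrim 708 [ 499. -136.] [122. 165.] 89.1 [[416.0, -196.0], [581.0, -198.0], [583.0, -76.0], [418.0, -73.0]] z [69. 74. 77.]
handle 198 [ 485. -209.] [ 28. 122.] 87.3 [[423.0, -220.0], [545.0, -226.0], [546.0, -198.0], [424.0, -192.0]] z [61. 65. 74.]
floor 2591 [ 518. -129.] [120. 221.] 90.0 [[407.0, -190.0], [628.0, -190.0], [628.0, -69.0], [407.0, -69.0]] z [10. 14. 18.]
cups 2562 [ 253. -305.] [216. 101.] 90.0 [[203.0, -413.0], [303.0, -413.0], [304.0, -197.0], [203.0, -197.0]] z [36. 60. 73.]
bowl 1464 [ 200. -167.] [ 81. 126.] 87.9 [[135.0, -205.0], [261.0, -210.0], [264.0, -129.0], [139.0, -124.0]] z [ 28.  64. 114.]
Scup 699 [457.  40.] [60. 62.] 41.8 [[414.0, 43.0], [455.0, -4.0], [501.0, 37.0], [459.0, 83.0]] z [115. 131. 141.]
Sdome 584 [545.  21.] [59. 56.] 73.6 [[510.0, 0.0], [564.0, -15.0], [580.0, 41.0], [527.0, 57.0]] z [116. 135. 141.]
Sboard 10940 [501.  80.] [281. 202.] 89.7 [[399.0, -60.0], [602.0, -61.0], [603.0, 220.0], [401.0, 221.0]] z [102. 106. 136.]
Spanrim 1065 [ 501. -159.] [166. 137.] 0.1 [[418.0, -90.0], [418.0, -228.0], [584.0, -227.0], [584.0, -90.0]] z [53. 71. 77.]
```

Request:
servo_tool(
  plan=[
    {"hand":1,"slide":[2.4,3.45,0.2],"angular":[0,0,-0.041]},
    {"hand":1,"slide":[4.8,6.9,0.4],"angular":[0,0,-0.083]},
    {"hand":1,"slide":[7.2,10.35,0.6],"angular":[0,0,-0.124]},
    {"hand":1,"slide":[9.6,13.8,0.8],"angular":[0,0,-0.165]},
    {"hand":1,"slide":[12,17.25,1.0],"angular":[0,0,-0.207]},
    {"hand":1,"slide":[14.4,20.7,1.2],"angular":[0,0,-0.248]},
    {"hand":1,"slide":[16.8,24.15,1.2],"angular":[0,0,-0.289]},
    {"hand":1,"slide":[19.2,27.6,1.2],"angular":[0,0,-0.33]},
    {"hand":1,"slide":[21.6,31.05,1.2],"angular":[0,0,-0.372]},
    {"hand":1,"slide":[24,34.5,1.2],"angular":[0,0,-0.413]},
  ],
  squeeze=10,
)

```text
time: 1.95
ee_pos: [501.6, -249.2, 200.2]
tcp_rot: [3.141, -0.001, -0.002]
force: [0.9, -0.3, -0.4]
grip_width: 92.7
grasp_force: 0.0
```

Request:
servo_tool(
  plan=[
    {"hand":1,"slide":[-0.9,5.8,0],"angular":[0,0,0]},
    {"hand":1,"slide":[-1.8,11.6,0],"angular":[0,0,0]},
    {"hand":1,"slide":[-2.7,17.4,0],"angular":[0,0,0]},
    {"hand":1,"slide":[-3.6,23.3,0],"angular":[0,0,0]},
    {"hand":1,"slide":[-4.5,29.1,0],"angular":[0,0,0]},
    {"hand":1,"slide":[-4.5,29.1,-1],"angular":[0,0,0]},
    {"hand":1,"slide":[-4.5,29.1,-3],"angular":[0,0,0]},
    {"hand":1,"slide":[-4.5,29.1,-5],"angular":[0,0,0]},
    {"hand":1,"slide":[-4.5,29.1,-7],"angular":[0,0,0]},
    {"hand":1,"slide":[-4.5,29.1,-8.4],"angular":[0,0,0]},
  ],
)

```text
time: 3.2
ee_pos: [455.7, 39.0, 115.0]
tcp_rot: [3.141, 0.001, -0.002]
force: [0.1, -0.1, -1.0]
grip_width: 92.6
grasp_force: 0.0
```

Request:
servo_tool(
  plan=[
    {"hand":-1,"slide":[0,0,0],"angular":[0,0,0]},
    {"hand":-1,"slide":[0,0,0],"angular":[0,0,0]},
    {"hand":-1,"slide":[0,0,0],"angular":[0,0,0]},
    {"hand":-1,"slide":[0,0,0],"angular":[0,0,0]},
    {"hand":-1,"slide":[0,0,0],"angular":[0,0,0]},
    {"hand":-1,"slide":[0,0,0],"angular":[0,0,0]},
    {"hand":-1,"slide":[0,0,1],"angular":[0,0,0]},
    {"hand":-1,"slide":[0,0,2],"angular":[0,0,0]},
    {"hand":-1,"slide":[0,0,4],"angular":[0,0,0]},
    {"hand":-1,"slide":[0,0,5],"angular":[0,0,0]},
  ],
)

```text
time: 4.45
ee_pos: [456.6, 40.7, 167.5]
tcp_rot: [-3.141, -0.003, -0.0]
force: [0.7, 0.1, -0.3]
grip_width: 1.2
grasp_force: 0.0
```

```bash
python3 - <<'E'
from h import *
c=read_camera("top");P=cloud(c)
w=read_camera("wrist")
cv2.imwrite("pics/m1.png",np.hstack([cv2.resize(c["img"][100:230,140:360],None,fx=1.8,fy=1.8),cv2.resize(w["img"],(312,234))])[...,::-1])
E
```

```text
(no output)
```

View pics/m1.png

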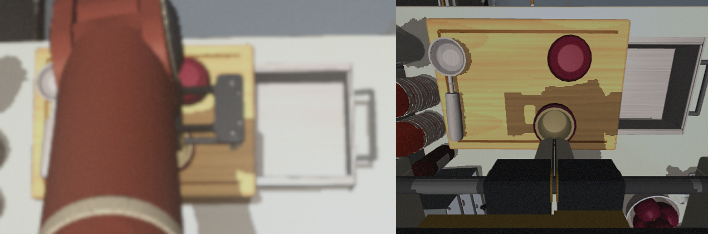

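The cup is still on the board, in front of the shut fingers (wrist crop at about (555,122)). Measuring it again.

```bash
python3 - <<'E'
from h import *
for n in("wrist","scene"):
    c=read_camera(n);P=cloud(c).reshape(-1,3)
    col=c["img"].reshape(-1,3)
    for nm,x0,x1,y0,y1 in(("cup",410,512,-20,120),("dome",505,600,-30,80)):
        m=(P[:,0]>x0)&(P[:,0]<x1)&(P[:,1]>y0)&(P[:,1]<y1)&(P[:,2]>112)&(P[:,2]<146)
        q=P[m]
        if len(q)>20: print(n,nm,len(q),[np.round(t) for t in cv2.minEnclosingCircle(q[:,:2].astype(np.float32))],np.round(np.percentile(q,[2,50,98],axis=0)).tolist())
        for lo in (112,118,124,130,136):
            r=q[(q[:,2]>=lo)&(q[:,2]<lo+6)]
            if len(r)>5: print('   ',lo,len(r),np.round(np.percentile(r[:,:2],[1,99],axis=0)).tolist())
    print([(np.round(r["position"]),round(r["p"],2)) for r in find_in("shell_cup",n)[:2]])
E
```

```text
wrist cup 4179 [array([457.,  42.]), np.float64(31.0)] [[436.0, 14.0, 113.0], [457.0, 42.0, 124.0], [487.0, 69.0, 139.0]]
    112 1522 [[439.0, 24.0], [474.0, 60.0]]
    118 579 [[435.0, 20.0], [486.0, 64.0]]
    124 295 [[434.0, 19.0], [487.0, 65.0]]
    130 258 [[437.0, 17.0], [488.0, 66.0]]
    136 1525 [[437.0, 12.0], [487.0, 71.0]]
wrist dome 5345 [array([547.,  22.]), np.float64(30.0)] [[521.0, -3.0, 121.0], [548.0, 23.0, 136.0], [573.0, 49.0, 139.0]]
    118 337 [[518.0, -8.0], [577.0, 52.0]]
    124 540 [[519.0, -7.0], [576.0, 50.0]]
    130 1937 [[522.0, -4.0], [573.0, 47.0]]
    136 2530 [[529.0, 4.0], [566.0, 40.0]]
[(array([458.,  38., 126.]), 0.89), (array([547.,  23., 131.]), 0.57)]
scene cup 656 [array([458.,  40.]), np.float64(32.0)] [[428.0, 13.0, 114.0], [459.0, 40.0, 129.0], [484.0, 69.0, 142.0]]
    112 163 [[439.0, 21.0], [476.0, 55.0]]
    118 105 [[428.0, 19.0], [480.0, 69.0]]
    124 72 [[428.0, 18.0], [481.0, 71.0]]
    130 74 [[427.0, 17.0], [482.0, 70.0]]
    136 228 [[427.0, 10.0], [487.0, 69.0]]
scene dome 117 [array([541.,  33.]), np.float64(26.0)] [[518.0, 22.0, 113.0], [541.0, 39.0, 133.0], [560.0, 46.0, 142.0]]
    112 13 [[518.0, 21.0], [525.0, 40.0]]
    118 13 [[518.0, 21.0], [557.0, 46.0]]
    124 17 [[535.0, 42.0], [563.0, 47.0]]
    130 38 [[531.0, 33.0], [559.0, 46.0]]
    136 36 [[534.0, 33.0], [554.0, 43.0]]
[(array([459.,  38., 126.]), 0.81)]
```

Request:
servo_tool(
  plan=[
    {"hand":1,"slide":[0,0,0],"angular":[0,0,0]},
    {"hand":1,"slide":[0,0,0],"angular":[0,0,0]},
    {"hand":1,"slide":[0,0,0],"angular":[0,0,0]},
    {"hand":1,"slide":[0,0,0],"angular":[0,0,0]},
    {"hand":1,"slide":[0,0,0],"angular":[0,0,0]},
    {"hand":1,"slide":[0,0,0],"angular":[0,0,0]},
    {"hand":1,"slide":[0,0,-1],"angular":[0,0,0]},
    {"hand":1,"slide":[0,0,-2.5],"angular":[0,0,0]},
    {"hand":1,"slide":[0,0,-4],"angular":[0,0,0]},
    {"hand":1,"slide":[0,0,-5],"angular":[0,0,0]},
  ],
)

```text
time: 6.0
ee_pos: [455.2, 40.6, 114.8]
tcp_rot: [3.141, 0.001, -0.0]
force: [-0.0, -1.0, -0.5]
grip_width: 92.0
grasp_force: 0.0
```

Request:
servo_tool(
  plan=[
    {"hand":-1,"slide":[0,0,0],"angular":[0,0,0]},
    {"hand":-1,"slide":[0,0,0],"angular":[0,0,0]},
    {"hand":-1,"slide":[0,0,0],"angular":[0,0,0]},
    {"hand":-1,"slide":[0,0,0],"angular":[0,0,0]},
    {"hand":-1,"slide":[0,0,0],"angular":[0,0,0]},
    {"hand":-1,"slide":[0,0,0],"angular":[0,0,0]},
    {"hand":-1,"slide":[0,0,0],"angular":[0,0,0]},
    {"hand":-1,"slide":[0,0,0],"angular":[0,0,0]},
    {"hand":-1,"slide":[0,0,0],"angular":[0,0,0]},
    {"hand":-1,"slide":[0,0,0],"angular":[0,0,0]},
  ],
)

```text
time: 7.25
ee_pos: [455.8, 40.7, 115.9]
tcp_rot: [-3.142, 0.0, -0.0]
force: [-0.4, -0.9, 0.8]
grip_width: 1.1
grasp_force: 0.0
```

```bash
python3 - <<'E'
from h import *
w=read_camera("wrist"); c=read_camera("scene")
cv2.imwrite("pics/m2.png",np.hstack([cv2.resize(w["img"],(400,300)),cv2.resize(c["img"][140:330,120:373],(400,300))])[...,::-1])
P=cloud(w); 
for n in("wrist","scene"):
  print([(np.round(r["position"]),round(r["p"],2)) for r in find_in("shell_cup",n)[:2]])
E
```

```text
[(array([465.,  39., 134.]), 0.63)]
[(array([448.,  48., 132.]), 0.77)]
```

View pics/m2.png

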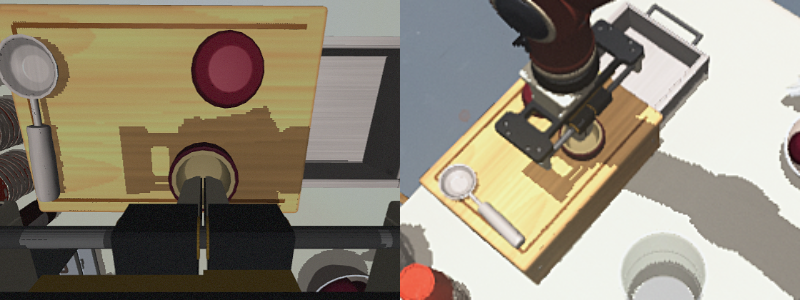

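The shut fingers now stand inside the cup (wrist crop at (203,180)), and the cup has not moved. I can drag it to the edge with the fingers hooked in it.

Request:
servo_tool(
  plan=[
    {"hand":-1,"slide":[0,0,0.5],"angular":[0,0,0]},
    {"hand":-1,"slide":[0.2,-0.5,0.5],"angular":[0,0,0]},
    {"hand":-1,"slide":[0.4,-1,0.5],"angular":[0,0,0]},
    {"hand":-1,"slide":[0.6,-1.5,0.5],"angular":[0,0,0]},
    {"hand":-1,"slide":[0.8,-2.1,0.5],"angular":[0,0,0]},
    {"hand":-1,"slide":[1,-2.8,0.5],"angular":[0,0,0]},
    {"hand":-1,"slide":[1.2,-3.5,0.5],"angular":[0,0,0]},
    {"hand":-1,"slide":[1.4,-4.2,0.5],"angular":[0,0,0]},
    {"hand":-1,"slide":[1.6,-5,0.5],"angular":[0,0,0]},
    {"hand":-1,"slide":[1.6,-5,0.5],"angular":[0,0,0]},
  ],
)

```text
time: 8.7
ee_pos: [471.9, -10.3, 120.9]
tcp_rot: [3.141, -0.0, -0.002]
force: [0.4, 0.4, 0.6]
grip_width: 0.4
grasp_force: 0.0
```

```bash
python3 - <<'E'
from h import *
w=read_camera("wrist"); c=read_camera("scene")
cv2.imwrite("pics/m3.png",np.hstack([cv2.resize(w["img"],(400,300)),cv2.resize(c["img"][140:330,120:373],(400,300))])[...,::-1])
for n in("wrist","scene"):
  print([(np.round(r["position"]),round(r["p"],2)) for r in find_in("shell_cup",n)[:2]])
E
```

```text
[(array([460.,  42., 126.]), 0.8)]
[(array([463.,  38., 127.]), 0.75)]
```

View pics/m3.png

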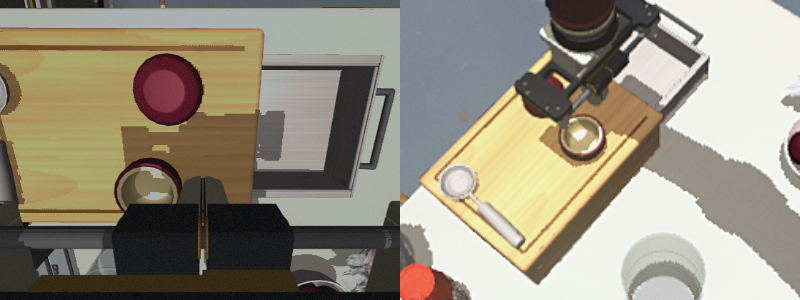

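```bash
python3 - <<'E'
from h import *
s=observe(); print(np.round(s["ee_pos"],1),np.round(s["tcp_rot"],3),np.round(s["q"],3))
for n in("wrist","scene","top"):
  c=read_camera(n);P=cloud(c)
  m=(P[...,0]>430)&(P[...,0]<520)&(P[...,1]>-60)&(P[...,1]<20)&(P[...,2]>108)&(P[...,2]<215)
  q=P[m]; print(n,len(q))
  for lo in range(108,215,10):
    r=q[(q[:,2]>=lo)&(q[:,2]<lo+10)]
    if len(r): print('  ',lo,len(r),np.round(np.percentile(r[:,:2],[5,50,95],axis=0)).tolist())
  if n=="wrist": print(np.round(np.array(c["extrinsics"]),3).tolist(), np.round(P[230:300:8,284]).tolist())
w=read_camera("wrist"); cv2.imwrite("pics/m4.png",w["img"][...,::-1])
E
```

```text
[471.7  -9.  120.9] [-3.141  0.     0.   ] [-0.014  0.434 -0.018  2.007  0.011  0.701 -1.609]
wrist 2987
   118 89 [[463.0, 12.0], [475.0, 16.0], [520.0, 20.0]]
   128 265 [[453.0, 12.0], [469.0, 16.0], [477.0, 19.0]]
   138 186 [[450.0, 13.0], [462.0, 17.0], [472.0, 19.0]]
   148 168 [[479.0, -17.0], [480.0, -8.0], [481.0, 1.0]]
   158 406 [[479.0, -20.0], [480.0, -7.0], [481.0, 5.0]]
   168 503 [[479.0, -21.0], [480.0, -8.0], [481.0, 6.0]]
   178 650 [[479.0, -22.0], [480.0, -8.0], [481.0, 6.0]]
   188 557 [[470.0, -22.0], [480.0, -7.0], [481.0, 6.0]]
   198 121 [[478.0, -10.0], [479.0, -8.0], [481.0, -5.0]]
   208 42 [[476.0, -9.0], [479.0, -8.0], [479.0, -7.0]]
[[0.0, 0.957, 0.289, 551.877], [-1.0, 0.001, -0.001, -7.938], [-0.001, -0.289, 0.957, 316.523], [0.0, 0.0, 0.0, 1.0]] [[473.0, -8.0, 104.0], [467.0, -8.0, 103.0], [461.0, -8.0, 104.0], [479.0, -8.0, 158.0], [478.0, -8.0, 167.0], [479.0, -8.0, 177.0], [479.0, -8.0, 186.0], [476.0, -8.0, 188.0], [473.0, -8.0, 189.0]]
scene 245
   108 49 [[437.0, -56.0], [458.0, -23.0], [507.0, 7.0]]
   118 19 [[451.0, 17.0], [460.0, 18.0], [468.0, 19.0]]
   128 33 [[438.0, 10.0], [458.0, 17.0], [475.0, 20.0]]
   138 51 [[442.0, 11.0], [459.0, 16.0], [475.0, 19.0]]
   148 11 [[463.0, -20.0], [463.0, -11.0], [464.0, -1.0]]
   158 26 [[462.0, -20.0], [463.0, -6.0], [471.0, 5.0]]
   168 32 [[462.0, -23.0], [463.0, -5.0], [471.0, 6.0]]
   178 13 [[462.0, 1.0], [463.0, 4.0], [473.0, 7.0]]
   188 8 [[462.0, 3.0], [470.0, 6.0], [479.0, 7.0]]
   198 3 [[469.0, 8.0], [472.0, 8.0], [478.0, 8.0]]
top 9
   108 9 [[438.0, -57.0], [459.0, -51.0], [513.0, -46.0]]
```

View pics/m4.png

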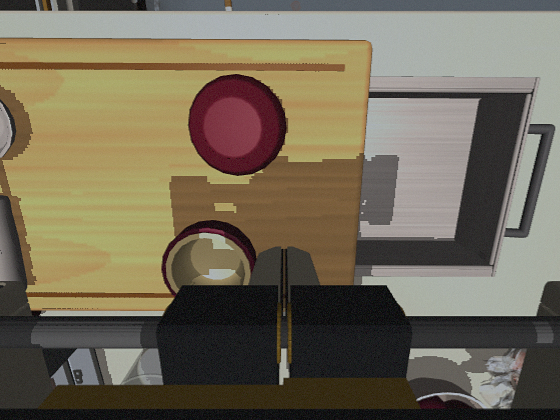

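The visible fingertips end at about z=147 mm (wrist picture, row 248) while the reported TCP is at 121, so the fingers closed above the rim. Before going on I'll measure this offset exactly.

```bash
python3 - <<'E'
from h import *
for n,xr in(("wrist",(476,484)),("scene",(458,468))):
  c=read_camera(n);P=cloud(c)
  m=(P[...,0]>xr[0])&(P[...,0]<xr[1])&(P[...,1]>-26)&(P[...,1]<10)&(P[...,2]>125)&(P[...,2]<200)
  z=np.sort(P[m][:,2]); print(n,np.round(z[:12],1), observe()["ee_pos"])
E
```

```text
wrist [151.  151.  151.1 151.1 151.2 151.4 151.4 151.5 151.6 151.8 151.8 151.8] [471.75382412  -9.1468202  120.94116869]
scene [150.9 153.1 153.9 154.2 154.7 155.2 155.5 155.8 156.5 157.  157.1 158.2] [471.75711367  -9.20236744 120.95983451]
```

Request:
servo_tool(
  plan=[
    {"hand":1,"slide":[0,0,0.5],"angular":[0,0,0]},
    {"hand":1,"slide":[-0.5,1.5,0.5],"angular":[0,0,0]},
    {"hand":1,"slide":[-1,3,0.5],"angular":[0,0,0]},
    {"hand":1,"slide":[-1.4,5,0.5],"angular":[0,0,0]},
    {"hand":1,"slide":[-1.4,5,0.5],"angular":[0,0,0]},
    {"hand":1,"slide":[-1.4,5,0.5],"angular":[0,0,0]},
    {"hand":1,"slide":[-1.4,5,0],"angular":[0,0,0]},
    {"hand":1,"slide":[-1.4,5,-1],"angular":[0,0,0]},
    {"hand":1,"slide":[-1.4,5,-2.2],"angular":[0,0,0]},
    {"hand":1,"slide":[-1.4,5,-3.2],"angular":[0,0,0]},
  ],
)

```text
time: 10.45
ee_pos: [457.3, 40.4, 87.8]
tcp_rot: [3.141, 0.001, -0.0]
force: [-0.0, 0.6, -0.3]
grip_width: 92.3
grasp_force: 0.0
```

Request:
servo_tool(
  plan=[
    {"hand":-1,"slide":[0,0,0],"angular":[0,0,0]},
    {"hand":-1,"slide":[0,0,0],"angular":[0,0,0]},
    {"hand":-1,"slide":[0,0,0],"angular":[0,0,0]},
    {"hand":-1,"slide":[0,0,0],"angular":[0,0,0]},
    {"hand":-1,"slide":[0,0,0],"angular":[0,0,0]},
    {"hand":-1,"slide":[0,0,0],"angular":[0,0,0]},
    {"hand":-1,"slide":[0,0,0],"angular":[0,0,0]},
    {"hand":-1,"slide":[0,0,0],"angular":[0,0,0]},
    {"hand":-1,"slide":[0,0,0],"angular":[0,0,0]},
    {"hand":-1,"slide":[0,0,0],"angular":[0,0,0]},
  ],
)

```text
time: 11.7
ee_pos: [458.1, 40.7, 89.2]
tcp_rot: [-3.141, -0.001, -0.0]
force: [-0.3, 0.8, 5.0]
grip_width: 60.3
grasp_force: 9.9
```

Request:
servo_tool(
  plan=[
    {"hand":-1,"slide":[0,0,1.5],"angular":[0,0,0]},
    {"hand":-1,"slide":[0,0,3.5],"angular":[0,0,0]},
    {"hand":-1,"slide":[0.2,-3,4],"angular":[0,0,0]},
    {"hand":-1,"slide":[0.4,-7,4],"angular":[0,0,0]},
    {"hand":-1,"slide":[0.6,-11.5,4],"angular":[0,0,0]},
    {"hand":-1,"slide":[0.7,-15,4],"angular":[0,0,0]},
    {"hand":-1,"slide":[0.7,-16.5,3],"angular":[0,0,0]},
    {"hand":-1,"slide":[0.7,-16.5,0],"angular":[0,0,0]},
    {"hand":-1,"slide":[0.7,-16.5,-2.5],"angular":[0,0,0]},
    {"hand":-1,"slide":[0.7,-16.5,-4],"angular":[0,0,0]},
  ],
)

```text
time: 12.95
ee_pos: [463.4, -122.5, 46.8]
tcp_rot: [-3.14, 0.003, 0.002]
force: [0.3, -0.7, -0.4]
grip_width: 60.7
grasp_force: 9.9
```

Request:
servo_tool(
  plan=[
    {"hand":-1,"slide":[0,0,0],"angular":[0,0,0]},
    {"hand":0.7,"slide":[0,0,0],"angular":[0,0,0]},
    {"hand":0.7,"slide":[0,0,0],"angular":[0,0,0]},
    {"hand":0.7,"slide":[0,0,0],"angular":[0,0,0]},
    {"hand":0.7,"slide":[0,0,0],"angular":[0,0,0]},
    {"hand":1,"slide":[0,0,2],"angular":[0,0,0]},
    {"hand":1,"slide":[0,0,5],"angular":[0,0,0]},
    {"hand":1,"slide":[0,0,9],"angular":[0,0,0]},
    {"hand":1,"slide":[3,3,10],"angular":[0,0,0]},
    {"hand":1,"slide":[6,7,10],"angular":[0,0,0]},
  ],
)

```text
time: 14.2
ee_pos: [526.4, -55.3, 150.7]
tcp_rot: [3.14, -0.004, -0.004]
force: [0.7, 0.2, 0.0]
grip_width: 93.0
grasp_force: 0.0
```

```bash
python3 - <<'E'
from h import *
w=read_camera("wrist"); c=read_camera("scene")
cv2.imwrite("pics/m5.png",np.hstack([cv2.resize(w["img"],(400,300)),cv2.resize(c["img"][110:300,140:393],(400,300))])[...,::-1])
for n in("wrist","scene"):
  for l in("shell_cup","shell_dome"): print(n,l,[(np.round(r["position"]),round(r["p"],2)) for r in find_in(l,n)[:2]])
P=cloud(w);q=P[(P[...,0]>505)&(P[...,0]<600)&(P[...,1]>-30)&(P[...,1]<80)&(P[...,2]>112)&(P[...,2]<146)]
print(len(q),cv2.minEnclosingCircle(q[:,:2].astype(np.float32)))
E
```

```text
wrist shell_cup [(array([ 463., -123.,   38.]), 0.82)]
wrist shell_dome [(array([553.,  13., 132.]), 0.66)]
scene shell_cup [(array([486.,  56., 107.]), 0.73), (array([ 468., -128.,   41.]), 0.67)]
scene shell_dome [(array([537.,  26., 130.]), 0.77)]
5064 ((547.9254760742188, 21.125377655029297), 30.39210319519043)
```

View pics/m5.png

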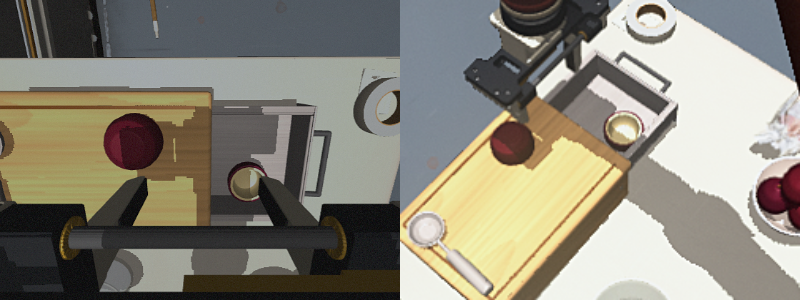

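The cup lies in the pan (wrist crop at (245,182), near pan x=463, y=-123). Next is the dome at (547,21).

Request:
servo_tool(
  plan=[
    {"hand":1,"slide":[0.7,2.5,0],"angular":[0,0,0]},
    {"hand":1,"slide":[1.4,5,0],"angular":[0,0,0]},
    {"hand":1,"slide":[2.0,7.6,0],"angular":[0,0,0]},
    {"hand":1,"slide":[2.0,7.6,-1],"angular":[0,0,0]},
    {"hand":1,"slide":[2.0,7.6,-3],"angular":[0,0,0]},
    {"hand":1,"slide":[2.0,7.6,-5],"angular":[0,0,0]},
    {"hand":1,"slide":[2.0,7.6,-6],"angular":[0,0,0]},
    {"hand":1,"slide":[2.0,7.6,-6.6],"angular":[0,0,0]},
    {"hand":1,"slide":[2.0,7.6,-7],"angular":[0,0,0]},
    {"hand":1,"slide":[2.0,7.6,-7],"angular":[0,0,0]},
  ],
)

```text
time: 15.75
ee_pos: [544.9, 21.5, 79.1]
tcp_rot: [3.142, -0.0, -0.0]
force: [0.1, 0.6, 0.1]
grip_width: 93.3
grasp_force: 0.0
```

Request:
servo_tool(
  plan=[
    {"hand":-1,"slide":[0,0,0],"angular":[0,0,0]},
    {"hand":-1,"slide":[0,0,0],"angular":[0,0,0]},
    {"hand":-1,"slide":[0,0,0],"angular":[0,0,0]},
    {"hand":-1,"slide":[0,0,0],"angular":[0,0,0]},
    {"hand":-1,"slide":[0,0,0],"angular":[0,0,0]},
    {"hand":-1,"slide":[0,0,0],"angular":[0,0,0]},
    {"hand":-1,"slide":[0,0,0],"angular":[0,0,0]},
    {"hand":-1,"slide":[0,0,0],"angular":[0,0,0]},
    {"hand":-1,"slide":[0,0,0],"angular":[0,0,0]},
    {"hand":-1,"slide":[0,0,0],"angular":[0,0,0]},
  ],
  squeeze=12,
)

```text
time: 17.0
ee_pos: [544.9, 21.6, 79.1]
tcp_rot: [-3.142, -0.0, -0.0]
force: [-0.5, 0.1, 2.5]
grip_width: 62.2
grasp_force: 12.0
```

Request:
servo_tool(
  plan=[
    {"hand":-1,"slide":[0,0,1.5],"angular":[0,0,0]},
    {"hand":-1,"slide":[0,0,3.5],"angular":[0,0,0]},
    {"hand":-1,"slide":[-0.2,-3,4],"angular":[0,0,0]},
    {"hand":-1,"slide":[-0.4,-7,4],"angular":[0,0,0]},
    {"hand":-1,"slide":[-0.6,-11.5,4],"angular":[0,0,0]},
    {"hand":-1,"slide":[-0.8,-15,4],"angular":[0,0,0]},
    {"hand":-1,"slide":[-0.8,-16,3],"angular":[0,0,0]},
    {"hand":-1,"slide":[-0.8,-16,0],"angular":[0,0,0]},
    {"hand":-1,"slide":[-0.8,-16,-2],"angular":[0,0,0]},
    {"hand":-1,"slide":[-0.8,-16,-3],"angular":[0,0,0]},
  ],
)

```text
time: 18.25
ee_pos: [536.2, -136.1, 47.5]
tcp_rot: [-3.14, 0.002, 0.002]
force: [0.2, 0.6, -0.7]
grip_width: 61.6
grasp_force: 12.0
```

Request:
servo_tool(
  plan=[
    {"hand":-1,"slide":[0,0,0],"angular":[0,0,0]},
    {"hand":0.7,"slide":[0,0,0],"angular":[0,0,0]},
    {"hand":0.7,"slide":[0,0,0],"angular":[0,0,0]},
    {"hand":0.7,"slide":[0,0,0],"angular":[0,0,0]},
    {"hand":0.7,"slide":[0,0,0],"angular":[0,0,0]},
    {"hand":-1,"slide":[0,0,2],"angular":[0,0,0]},
    {"hand":-1,"slide":[0,0,5],"angular":[0,0,0]},
    {"hand":-1,"slide":[0,0,9],"angular":[0,0,0]},
    {"hand":-1,"slide":[-1.5,-6,9],"angular":[0,0,0]},
    {"hand":-1,"slide":[-3,-12,9],"angular":[0,0,0]},
  ],
)

```text
time: 19.5
ee_pos: [507.3, -259.1, 140.0]
tcp_rot: [3.141, -0.002, 0.003]
force: [1.1, 0.4, 0.1]
grip_width: 33.7
grasp_force: 0.0
```

```bash
python3 - <<'E'
from h import *
w=read_camera("wrist"); c=read_camera("scene")
cv2.imwrite("pics/m6.png",np.hstack([cv2.resize(w["img"],(400,300)),cv2.resize(c["img"][110:300,140:393],(400,300))])[...,::-1])
for n in("wrist","scene"):
  for l in("shell_cup","shell_dome","pan_handle"): print(n,l,[(np.round(r["position"]),round(r["p"],2)) for r in find_in(l,n)[:2]])
for n,c in(("w",w),("s",c)):
  P=cloud(c);q=P[(P[...,0]>425)&(P[...,0]<575)&(P[...,1]>-260)&(P[...,1]<-203)&(P[...,2]>48)&(P[...,2]<75)]
  if len(q): print(n,len(q),np.round(np.percentile(q,[2,50,98],axis=0)).tolist())
E
```

```text
wrist shell_cup [(array([ 464., -122.,   40.]), 0.85), (array([502., -88.,  12.]), 0.47)]
wrist shell_dome [(array([ 544., -144.,   42.]), 0.87), (array([ 464., -120.,   41.]), 0.68)]
wrist pan_handle [(array([501., -87.,  14.]), 0.86)]
scene shell_cup [(array([ 472., -128.,   40.]), 0.9)]
scene shell_dome [(array([ 533., -132.,   41.]), 0.64)]
scene pan_handle [(array([ 508., -174.,   45.]), 0.88)]
w 840 [[472.0, -225.0, 60.0], [520.0, -221.0, 64.0], [548.0, -205.0, 66.0]]
s 149 [[452.0, -227.0, 60.0], [495.0, -221.0, 65.0], [547.0, -206.0, 69.0]]
```

View pics/m6.png

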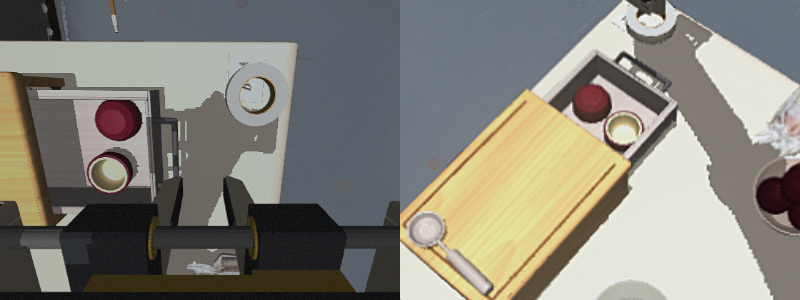

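Both shells lie in the pan: dome at (118,118) and cup at (110,170) in the wrist crop. The handle bar is at y≈-221. I'll turn the tool a quarter so its body stays clear of the board, and check the tape roll nearby.

Request:
servo_tool(
  plan=[
    {"hand":-1,"slide":[-0.1,-0.4,0],"angular":[0,0,0.157]},
    {"hand":-1,"slide":[-0.2,-0.8,0],"angular":[0,0,0.314]},
    {"hand":-1,"slide":[-0.3,-1.2,0],"angular":[0,0,0.471]},
    {"hand":-1,"slide":[-0.4,-1.6,0],"angular":[0,0,0.628]},
    {"hand":-1,"slide":[-0.5,-2,0],"angular":[0,0,0.785]},
    {"hand":-1,"slide":[-0.7,-2.2,0],"angular":[0,0,0.942]},
    {"hand":-1,"slide":[-0.8,-2.4,0],"angular":[0,0,1.1]},
    {"hand":-1,"slide":[-1,-2.5,0],"angular":[0,0,1.257]},
    {"hand":-1,"slide":[-1.1,-2.6,0],"angular":[0,0,1.414]},
    {"hand":-1,"slide":[-1.2,-2.6,0],"angular":[0,0,1.57]},
  ],
)

```text
time: 21.15
ee_pos: [495.4, -282.9, 139.0]
tcp_rot: [3.142, -0.0, 1.578]
force: [0.3, -0.1, -0.7]
grip_width: 0.4
grasp_force: 0.0
```

```bash
python3 - <<'E'
from h import *
P=np.load("top.npy");S=np.load("scene.npy")
for A in(P,S):
  q=A[(A[...,0]>400)&(A[...,0]<620)&(A[...,1]>-400)&(A[...,1]<-233)&(A[...,2]>18)&(A[...,2]<180)]
  print(len(q),np.round(np.percentile(q,[1,50,99],axis=0)).tolist())
print(observe()["ee_pos"],observe()["tcp_rot"],observe()["q"])
E
```

```text
642 [[531.0, -374.0, 18.0], [573.0, -332.0, 23.0], [615.0, -291.0, 28.0]]
508 [[532.0, -377.0, 18.0], [572.0, -333.0, 24.0], [615.0, -292.0, 29.0]]
[ 495.38765799 -282.89930919  138.990256  ] [ 3.14154645e+00 -3.76406237e-04  1.57758853e+00] [ 0.77236024  0.58028781 -0.46060648  1.71338578  0.31058064  0.92107457
  0.19398844]
```

Request:
servo_tool(
  plan=[
    {"hand":-1,"slide":[0,0,-1],"angular":[0.07,0,0]},
    {"hand":-1,"slide":[0,0,-3],"angular":[0.14,0,0]},
    {"hand":-1,"slide":[0,0,-5],"angular":[0.21,0,0]},
    {"hand":-1,"slide":[0,0,-7],"angular":[0.28,0,0]},
    {"hand":-1,"slide":[0,0,-9],"angular":[0.35,0,0]},
    {"hand":-1,"slide":[0,0,-10.5],"angular":[0.35,0,0]},
    {"hand":-1,"slide":[0,0,-11.6],"angular":[0.35,0,0]},
    {"hand":-1,"slide":[0,0,-12.1],"angular":[0.35,0,0]},
    {"hand":-1,"slide":[0,1,-12.1],"angular":[0.35,0,0]},
    {"hand":-1,"slide":[0,2,-12.1],"angular":[0.35,0,0]},
  ],
)

```text
time: 22.4
ee_pos: [495.4, -263.1, 18.8]
tcp_rot: [3.141, -0.35, 1.571]
force: [-0.2, 0.1, 0.4]
grip_width: 0.5
grasp_force: 0.0
```

```bash
python3 - <<'E'
from h import *
s=observe(); print(s["ee_pos"],s["tcp_rot"])
w=read_camera("wrist"); c=read_camera("scene")
cv2.imwrite("pics/m7.png",np.hstack([cv2.resize(w["img"],(400,300)),cv2.resize(c["img"][80:270,180:433],(400,300))])[...,::-1])
P=cloud(c); q=P[(P[...,0]>465)&(P[...,0]<530)&(P[...,1]>-320)&(P[...,1]<-230)&(P[...,2]>32)&(P[...,2]<100)]
print(len(q))
for lo in range(32,100,8):
  r=q[(q[:,2]>=lo)&(q[:,2]<lo+8)]
  if len(r): print(lo,len(r),np.round(np.percentile(r[:,:2],[2,98],axis=0)).tolist())
E
```

```text
[ 495.36155758 -263.07123108   18.8320524 ] [ 3.14072544 -0.34966216  1.57135517]
228
48 13 [[482.0, -276.0], [503.0, -263.0]]
56 30 [[479.0, -281.0], [507.0, -262.0]]
64 39 [[479.0, -287.0], [508.0, -265.0]]
72 35 [[478.0, -284.0], [507.0, -268.0]]
80 49 [[477.0, -292.0], [509.0, -272.0]]
88 37 [[477.0, -296.0], [509.0, -274.0]]
96 25 [[477.0, -290.0], [510.0, -277.0]]
```

View pics/m7.png

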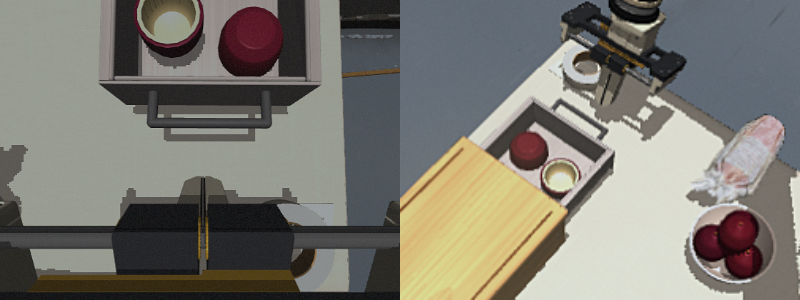

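The fingers stand in front of the handle, with tips at about z=48 and front face at y≈-262. Now pushing.

Request:
servo_tool(
  plan=[
    {"hand":-1,"slide":[0,1,-0.4],"angular":[0,0,0]},
    {"hand":-1,"slide":[0,2,-0.4],"angular":[0,0,0]},
    {"hand":-1,"slide":[0,3,-0.4],"angular":[0,0,0]},
    {"hand":-1,"slide":[0,3.5,-0.4],"angular":[0,0,0]},
    {"hand":-1,"slide":[0,4,-0.4],"angular":[0,0,0]},
    {"hand":-1,"slide":[0,4.6,-0.4],"angular":[0,0,0]},
    {"hand":-1,"slide":[0,5.3,-0.4],"angular":[0,0,0]},
    {"hand":-1,"slide":[0,6.1,-0.4],"angular":[0,0,0]},
    {"hand":-1,"slide":[0,7,-0.4],"angular":[0,0,0]},
    {"hand":-1,"slide":[0,8,-0.4],"angular":[0,0,0]},
  ],
)

```text
time: 23.75
ee_pos: [495.0, -184.0, 13.9]
tcp_rot: [3.141, -0.35, 1.57]
force: [1.3, -1.9, -0.2]
grip_width: 0.2
grasp_force: 1.0
```

Request:
servo_tool(
  plan=[
    {"hand":-1,"slide":[0,0.8,0],"angular":[0,0,0]},
    {"hand":-1,"slide":[0,1.6,0],"angular":[0,0,0]},
    {"hand":-1,"slide":[0,2.4,0],"angular":[0,0,0]},
    {"hand":-1,"slide":[0,3.2,0],"angular":[0,0,0]},
    {"hand":-1,"slide":[0,4,0],"angular":[0,0,0]},
    {"hand":-1,"slide":[0,4.8,0],"angular":[0,0,0]},
    {"hand":-1,"slide":[0,5.6,0],"angular":[0,0,0]},
    {"hand":-1,"slide":[0,6.4,0],"angular":[0,0,0]},
    {"hand":-1,"slide":[0,7,0],"angular":[0,0,0]},
    {"hand":-1,"slide":[0,7.5,0],"angular":[0,0,0]},
  ],
)

```text
time: 25.0
ee_pos: [494.6, -108.8, 14.0]
tcp_rot: [-3.141, -0.35, 1.57]
force: [0.4, -1.8, 0.3]
grip_width: 0.6
grasp_force: 0.7
```

```bash
python3 - <<'E'
from h import *
s=observe(); print(s["ee_pos"],s["force"])
for n in("wrist","scene"):
  c=read_camera(n)
  P=cloud(c)
  q=P[(P[...,0]>440)&(P[...,0]<560)&(P[...,1]>-180)&(P[...,1]<-60)&(P[...,2]>55)&(P[...,2]<80)&((P[...,0]<472)|(P[...,0]>520))]
  h,e=np.histogram(q[:,1],bins=np.arange(-180,-58,4)); print(n,[(int(a),int(b)) for a,b in zip(e,h) if b])
  if n=="wrist": cv2.imwrite("pics/m8.png",c["img"][...,::-1])
E
```

```text
[ 494.60744289 -108.83013682   14.02141855] [ 0.35778611 -1.84311728  0.2552636 ]
wrist [(-116, 446), (-112, 724), (-108, 371), (-104, 211), (-100, 244), (-96, 209), (-92, 230), (-88, 879), (-84, 1138), (-80, 462)]
scene [(-116, 19), (-112, 42), (-108, 13), (-104, 10), (-100, 13), (-96, 13), (-92, 2), (-88, 29), (-84, 46), (-80, 38)]
```

View pics/m8.png

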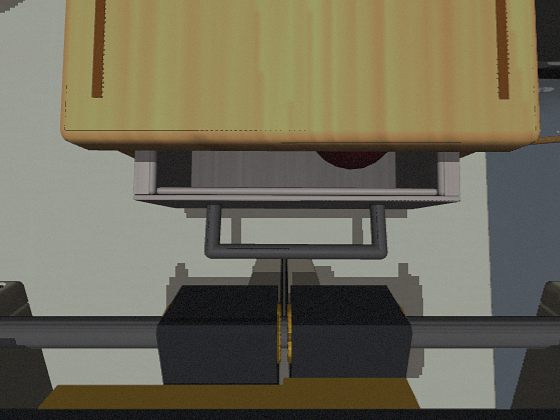

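The pan's front is about 22 mm short of the board's edge (pan row 190, edge row 148), pushed at 1.8 N. Pushing the rest in small steps.

Request:
servo_tool(
  plan=[
    {"hand":-1,"slide":[0,0.3,0],"angular":[0,0,0]},
    {"hand":-1,"slide":[0,0.6,0],"angular":[0,0,0]},
    {"hand":-1,"slide":[0,0.9,0],"angular":[0,0,0]},
    {"hand":-1,"slide":[0,1.2,0],"angular":[0,0,0]},
    {"hand":-1,"slide":[0,1.4,0],"angular":[0,0,0]},
    {"hand":-1,"slide":[0,1.6,0],"angular":[0,0,0]},
    {"hand":-1,"slide":[0,1.8,0],"angular":[0,0,0]},
    {"hand":-1,"slide":[0,2.0,0],"angular":[0,0,0]},
    {"hand":-1,"slide":[0,2.1,0],"angular":[0,0,0]},
    {"hand":-1,"slide":[0,2.1,0],"angular":[0,0,0]},
  ],
)

```text
time: 26.35
ee_pos: [495.0, -88.1, 14.0]
tcp_rot: [3.141, -0.35, 1.57]
force: [-0.9, -0.7, -0.3]
grip_width: 0.8
grasp_force: 0.4
```

Request:
servo_tool(
  plan=[
    {"hand":-1,"slide":[0,0.05,0],"angular":[0,0,0]},
    {"hand":-1,"slide":[0,0.1,0],"angular":[0,0,0]},
    {"hand":-1,"slide":[0,0.1,0],"angular":[0,0,0]},
    {"hand":-1,"slide":[0,0.15,0],"angular":[0,0,0]},
    {"hand":-1,"slide":[0,0.15,0],"angular":[0,0,0]},
    {"hand":-1,"slide":[0,0.2,0],"angular":[0,0,0]},
    {"hand":-1,"slide":[0,0.2,0],"angular":[0,0,0]},
    {"hand":-1,"slide":[0,0.2,0],"angular":[0,0,0]},
    {"hand":-1,"slide":[0,0.2,0],"angular":[0,0,0]},
    {"hand":-1,"slide":[0,0.2,0],"angular":[0,0,0]},
  ],
)

```text
time: 27.6
ee_pos: [495.2, -87.5, 13.9]
tcp_rot: [3.141, -0.349, 1.569]
force: [0.6, -5.0, 1.5]
grip_width: 0.5
grasp_force: 2.2
```

```bash
python3 - <<'E'
from h import *
s=observe(); print(s["ee_pos"],s["force"])
c=read_camera("wrist"); P=cloud(c)
q=P[(P[...,0]>440)&(P[...,0]<560)&(P[...,1]>-140)&(P[...,1]<-40)&(P[...,2]>40)&(P[...,2]<112)&((P[...,0]<472)|(P[...,0]>520))]
for lo,hi in((40,55),(55,80),(80,100),(100,112)):
  r=q[(q[:,2]>=lo)&(q[:,2]<hi)]
  h,e=np.histogram(r[:,1],bins=np.arange(-140,-39,2)); print(lo,[(int(a),int(b)) for a,b in zip(e,h) if b][:40])
E
```

```text
[495.18034658 -87.54221755  13.88727522] [ 0.58809228 -4.99558236  1.53327023]
40 [(-66, 101), (-64, 83)]
55 [(-96, 20), (-94, 274), (-92, 327), (-90, 349), (-88, 348), (-86, 138), (-84, 121), (-82, 124), (-80, 108), (-78, 104), (-76, 120), (-74, 114), (-72, 110), (-70, 108), (-68, 115), (-66, 358), (-64, 577)]
80 [(-66, 275), (-64, 396)]
100 [(-66, 17), (-64, 775), (-62, 931), (-60, 917), (-58, 878), (-56, 878), (-54, 884), (-52, 880), (-50, 857), (-48, 897), (-46, 850), (-44, 872), (-42, 864)]
```

The pan is against its stop: its front is level with the board's edge and the force has risen to 5 N. Backing off.

Request:
servo_tool(
  plan=[
    {"hand":-1,"slide":[0,-1,0],"angular":[0,0,0]},
    {"hand":-1,"slide":[0,-3,0],"angular":[0,0,0]},
    {"hand":-1,"slide":[0,-6,0],"angular":[0,0,0]},
    {"hand":-1,"slide":[0,-9,0],"angular":[0,0,0]},
    {"hand":-1,"slide":[0,-11,2],"angular":[0,0,0]},
    {"hand":-1,"slide":[0,-12,5],"angular":[0,0,0]},
    {"hand":-1,"slide":[0,-12,9],"angular":[0,0,0]},
    {"hand":-1,"slide":[0,-12,12],"angular":[0,0,0]},
    {"hand":-1,"slide":[0,-12,12],"angular":[0,0,0]},
    {"hand":-1,"slide":[0,-12,12],"angular":[0,0,0]},
  ],
)

```text
time: 28.9
ee_pos: [493.8, -206.7, 133.0]
tcp_rot: [-3.139, -0.351, 1.569]
force: [-0.2, 0.3, -0.5]
grip_width: 0.5
grasp_force: 0.0
```

```bash
python3 - <<'E'
from h import *
print(observe()["force"])
c=read_camera("wrist"); P=cloud(c)
q=P[(P[...,0]>440)&(P[...,0]<560)&(P[...,1]>-140)&(P[...,1]<-40)&(P[...,2]>40)&(P[...,2]<80)]
print(np.round(np.percentile(q,[1,50,99],axis=0)))
c=read_camera("scene");h=find_in("spoon","scene")[:1];print(h)
cv2.imwrite("pics/m9.png",c["img"][...,::-1])
if np.percentile(q[:,1],1)>-100: print(sign_off())
E
```

```text
[-0.18904508  0.29881888 -0.47939795]
[[442. -94.  41.]
 [501. -64.  64.]
 [558. -57.  75.]]
[{'position': [535.1, 190.8, 123.4], 'p': 0.73}]
the job is handed in; nothing more can be done
None
```

Both half shells went into the pan, the pan is slid fully home under the board, the spoon and wrapped cups were left alone, and the job was handed in at about 29 s; no verdict came back.

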